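# Pop the sample hatch of a roast analyser

### The arm

A 7-joint arm with a two-finger parallel gripper is mounted at the origin on the work surface. World frame = base frame: x ahead of the robot, y to its left, z up, the work surface at z = 0. Lengths are in m, angles in rad, forces in N, time in s.
With the tool pointing down it reaches from about 0.425 to 0.925 m from the base axis. Payload 6.8 kg.
Tool frame: the origin (TCP) lies midway between the tips of the shut fingers; the grasp point (between the pads) lies 19 mm behind it (manip.tcp_to_grasp is the distance from the TCP to the grasp point, in m); z points along the fingers, y is the direction in which the jaws open and shut (so a half turn about z gives the same grasp; the last joint's range is limited). The gripper opens to 88 mm and grips with 3 to 60 N. Pads are 20 mm wide; open, the fingers measure 115 mm over their backs; the gripper's body (75 mm by 178 mm) begins 61 mm behind the grasp point.
Start: joints at [1.1, 0.477, 0.022, 1.555, -0.011, 1.109, -0.083], TCP at [0.24, -0.631, 0.223] pointing down, gripper open.
Joint ranges: [-2.96, 2.96], [-0.34, 2.1], [-1.41, 1.46], [0.24, 2.44], [-1.37, 4.51], [0.17, 1.92], [-2.96, 2.96]. Speed limits (rad/s): [2.39, 2.39, 3.14, 3.14, 3.14, 3.14, 3.14].

### API

Orientations are given as [roll, pitch, yaw] about the fixed x, y, z axes, in that order (R = Rz(yaw) Ry(pitch) Rx(roll)).
In Python, from rig import manip gives the robot as it stands.
- The arm moves only by the tool move_arm, never from a script. Its argument "rows" is a list of rows, each a list of 7 numbers: the shift along the tool's x, y, z in mm, then the turn, a rotation vector about the tool's x, y, z in degrees, then the finger opening in mm, from 0 to 87.8. In form: [[x, y, z, wx, wy, wz, grip], ...]. A call has 1 to 20 rows; each row is the pose to reach, as a shift and turn from the pose commanded when the call began, along the tool's axes at that moment; what a row does not reach only later rows make up. A row lasts 1/10 s, in which the tool goes at most 50 mm and 8.59 degrees, less where a joint would pass 70% of its speed; a pose out of reach is approached as far as the arm can. A call with a gripper value outside its range is refused whole. The fingers move at their own pace and stop on an object; the grip force is fixed at half the most. Time passes only in rows, so rows that repeat a pose let the fingers close. It gives the time, the measured TCP pose, the force and the opening at its end, in the units of the state.
- manip.get_obs(): the state, without advancing time (a new reading comes with each control period).
- manip.capture(name): name is "scene" or "top"; returns (picture, depth): 480x640x3 uint8, red, green, blue; 480x640 float32, m along the optical axis (not along the pixel's ray), 0 where there is no reading.
- manip.camera_params(name): a dict with "fx", "fy", "cx", "cy" (pixels), "D" ([k1, k2, p1, p2, k3] as OpenCV has them; the pictures are not rectified), "cam_to_world" (4x4, takes a point from camera to world coordinates). Camera axes: x right, y up, looking along -z (the intrinsics and any distortion apply to the point x, -y, -z); pixel columns grow to the right and rows downward; lengths in m; the calibration is good to about 2 mm. A picture is of the moment at which its call begins. camera_params takes no time and is no camera call.
- manip.hand_in(): hands the job in, once; it reports no verdict.
Trained networks look in the newest picture that a camera, given by its name, has taken for a name from the list of things; names that differ only in an ending like _2 or _b are one class to them, and where a whole thing is asked for, a point or a joint stands for the part that bears it (a point fixed in the world has none). Each returns a list of dicts, best first, with "p" (0 to 1); they miss things now and then, are a little off and sometimes report something else, mostly with a low value. They report only what shows in the picture. A call takes as long as a camera call.
- manip.find_in(target, camera): "rect" ([centre column, centre row, width, height] in pixels, round what is visible of it).
- manip.cut_out(target, camera): "mask" (480x640 bool, what is visible of it) and "rect" ([centre column, centre row, width, height] in pixels, round what is visible of it).
The state is a dict: "time_s": time; "joints": joint angles; "joint_velocities": joint speeds; "tau": joint torques, N m; "eef_pos": TCP position; "eef_rot": TCP orientation; "ft_force": force on the tool from outside, world axes, zero at the start; "moment": the same for the moment, N m; "finger_gap": finger opening in m.
Only numpy, scipy, OpenCV 4.12 (cv2) and the standard library are available. Lean on these libraries where they do the work, as an engineer would, in place of code of your own. Each camera call takes 0.05 s, during which the arm holds its last target.

### The job

The roast analyser's sample hatch has to be open for the next sample. With the fingertips only, first slide the brass keeper clear of the hatch, as far as it goes; then press the hatch once at its brass dot until the touch latch clicks, let go so that the hatch springs up, and leave it standing open, not pushed back. Do not knock, move or pick up the tin, cup, jar or sampling trier.

Things in the scene. Friction and masses are not known exactly. Their poses are not given: they have to be found in the camera images.
- analyser: Fixed black bench box, 240 (its x) x 200 (y) x 100 mm high, brass strip round its foot. Origin: centre of underside; x runs from its front (robot side, with the keeper) to its back, z up. Flat top at z = 100 mm. The hatch lies flush in the top, x -40 to 65, y -45 to 45 mm; flat deck before it (x -120 to -42, with the keeper) and behind it (x 67 to 120, with the tin).
- hatch (a joint): Hatch angle (rad). 0: shut, latched, flush. Negative: pressed in. About 5 N down at the dot sinks it; at -0.037 (dot 3.2 mm down) the latch lets go; stop at -0.065 (5.6 mm). A shallower press leaves it latched. As the finger then goes up, a damped spring swings it up (following the finger with about 4 N) in some 1.5 s to about 0.75, where it stays.
- hatch_press (a point): Centre of the brass dot (24 mm across) on the dark grey hatch (105 mm hinge to front edge, 90 mm wide, 8 mm thick): the place to press. 19 mm behind the hatch's front edge, on its middle line, 86 mm in front of the hinge, 1 mm above the hatch's surface; moves with the hatch.
- hatch_hinge (a point): Middle of the hinge line at the hatch's back edge, 4 mm below the analyser's top. The line runs along the analyser's y; the hatch's front edge (nearest the robot) swings up and back, some 72 mm up when open.
- keeper (a joint): Travel of the brass keeper (m). It slides towards the analyser's -y (right, seen from the robot), from 0 to a stop at 0.050, with about 1.5 N of friction, and stays where left; starts between 0 and 0.010. Its tongue, 22 mm wide along y, lies over the hatch's front edge and is clear of it from 0.036 on.
- keeper_tab (a point): Top centre of the keeper's upright brass tab, a plate 22 mm along the analyser's x and 8 mm along its y, top 26.5 mm above the analyser's top. The carriage below it is 22 mm along y, up to 5.5 mm above the top. Push the tab on its +y face with a fingertip. At joint 0 the tab is at x -72, y -20 mm in the analyser's frame.
- sample_tin: Bystander: plain aluminium tin, 38 mm across, 45 mm high, loose on the analyser's rear deck behind the hatch. Origin at the centre of its underside.
- cupping_cup: Bystander: white ceramic cup, 84 mm across the rim, 65 mm high, standing loose beside the analyser, on either side. Origin at the centre of its underside.
- bean_jar: Bystander: amber glass jar with a steel cap, 68 mm across, 110 mm high, standing loose on the analyser's other side. Origin at the centre of its underside.
- trier: Bystander: sampling trier (brass tube with a light wooden handle), 200 mm long, 22 mm thick, lying on the bench behind the analyser. Origin at its underside near the middle, x along its length from handle to tip.

How it is judged:
By the outcome, as a careful person would: the job done as asked, in the order asked, and still so for the second after the job is handed in, with the robot touching nothing.
It also fails if it takes over 42 s, if anything falls off the work surface, if the arm or the gripper's body presses on something with over 40 N, if the wrist force passes 120 N, or if a joint passes its speed limit or range.

## Working session

There is one attempt and no reset: what is moved stays moved. The work goes in short steps, Python scripts to look and compute and a tool call to move; the robot and the scene stay as the last step left them, time stands still between calls to the robot, and variables do not carry over. Pictures are saved under pics/ and viewed, and the job is handed in when it is done.

Besides the shell and the picture viewer there is one more tool, called after "Call:" in YAML: its name, and indented under it one key for each argument. move_arm: Moves the arm, as the interface text tells. Its arguments: {"type":"object","properties":{"rows":{"type":"array","items":{"type":"array","items":{"type":"number"}}}},"required":["rows"]}

```bash
ls; mkdir -p pics; python3 - <<'E'
from rig import manip
import cv2,numpy as np
o=manip.get_obs(); print(o)
for n in("scene","top"):
    p,d=manip.capture(n); cv2.imwrite(f"pics/{n}0.png",p[:,:,::-1]); np.savez(f"pics/{n}0.npz",p=p,d=d)
    print(n,manip.camera_params(n))
    for t in("hatch_press","keeper_tab","keeper","hatch","analyser"):
        print(t,[(r["rect"],round(r["p"],2)) for r in manip.find_in(t,n)[:2]])
E
```

```text
pics
{'time_s': 0.0, 'joints': array([ 1.09991211,  0.47778701,  0.02235716,  1.55639907, -0.01147283,
        1.10926867, -0.08312286]), 'joint_velocities': array([ 0.00121711,  0.00243148,  0.00085376,  0.00026582,  0.00119363,
        0.00136703, -0.00069983]), 'tau': array([-3.36172400e-05, -5.82859790e+01,  1.53466880e+00, -2.72613072e+01,
       -5.42607217e-02,  1.69400778e-02,  1.29359642e-04]), 'eef_pos': array([ 0.23931213, -0.63054632,  0.22171295]), 'eef_rot': array([-3.13986631e+00,  1.59824626e-04,  3.62780280e-01]), 'ft_force': array([-0.21794627, -0.85896374, -0.37141617]), 'moment': array([-0.0328468 ,  0.04488931,  0.04334071]), 'finger_gap': 0.08776513188450134}
scene {'fx': 553.8745141435124, 'fy': 553.8745141435124, 'cx': 322.3445630524715, 'cy': 236.94978758527722, 'D': array([-0.10522123,  0.        ,  0.        ,  0.        ,  0.        ]), 'cam_to_world': array([[ 0.64531091, -0.62888397,  0.43368051,  1.0342107 ],
       [ 0.76387303,  0.53750638, -0.35719025, -0.2224195 ],
       [-0.00847482,  0.56177561,  0.82724624,  0.84915787],
       [ 0.        ,  0.
[... 291 characters left out ...]
, 169.3], 0.85), ([332.7, 186.9, 75.8, 55.2], 0.21)]
top {'fx': 483.94170399741904, 'fy': 483.94170399741904, 'cx': 323.83068206781587, 'cy': 239.96684183553373, 'D': array([-0.13245259,  0.        ,  0.        ,  0.        ,  0.        ]), 'cam_to_world': array([[-0.02016996,  0.99369881, -0.11025354,  0.54993459],
       [-0.999396  , -0.01691763,  0.03035495,  0.08446276],
       [ 0.02829844,  0.11079921,  0.99343985,  0.96363299],
       [ 0.        ,  0.        ,  0.        ,  1.        ]])}
hatch_press [([255.2, 286.8, 64.3, 68.2], 0.67)]
keeper_tab []
keeper [([282.5, 320.0, 20.3, 35.3], 0.63)]
hatch [([253.2, 284.7, 61.7, 68.4], 0.73)]
analyser [([255.3, 292.9, 142.3, 158.2], 0.96)]
```

View pics/scene0.png

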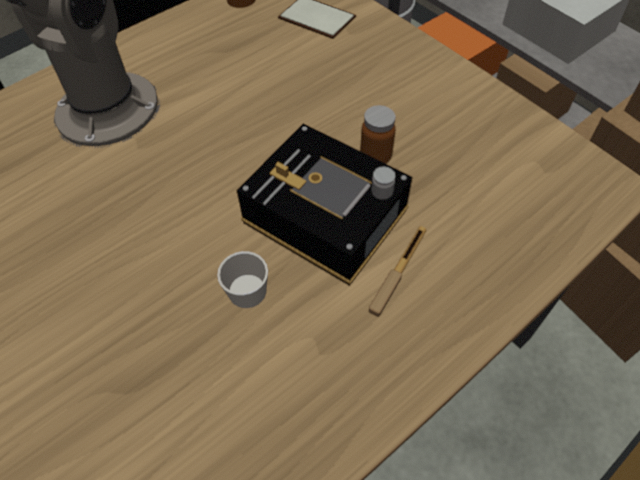

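View pics/top0.png

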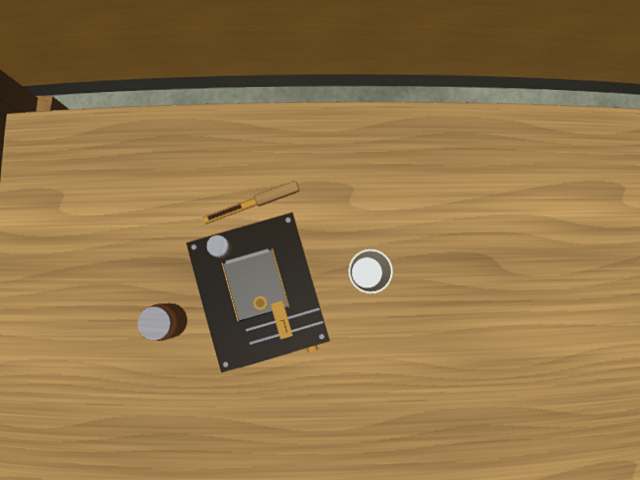

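```bash
python3 - <<'E'
import cv2,numpy as np
p=np.load("pics/top0.npz")["p"][:,:,::-1]
cv2.imwrite("pics/topc.png",cv2.resize(p[200:380,170:350],(720,720),interpolation=2))
p=np.load("pics/scene0.npz")["p"][:,:,::-1]
cv2.imwrite("pics/scenec.png",cv2.resize(p[120:300,220:420],(800,720)[:1]+(600,) if 0 else (660,594),interpolation=2))
E
```

```text
(no output)
```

View crop.

The top view shows the analyser at about (258,292) and turned slightly, with the keeper at (282,320), the dot at (260,303), the tin at (217,246), the jar on the left at (160,322) and the cup on the right at (370,271). The scene view agrees. I'll zoom in and fit the pose.

View pics/topc.png

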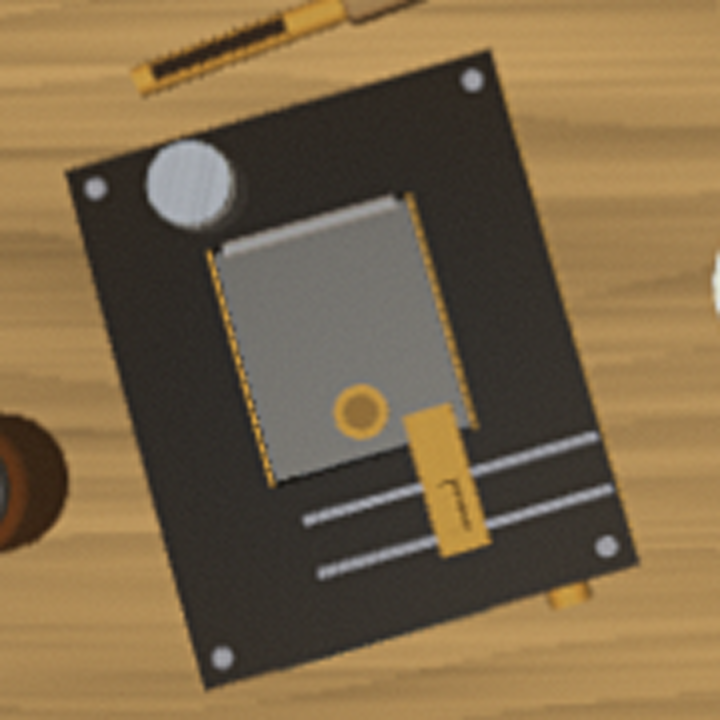

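View pics/scenec.png

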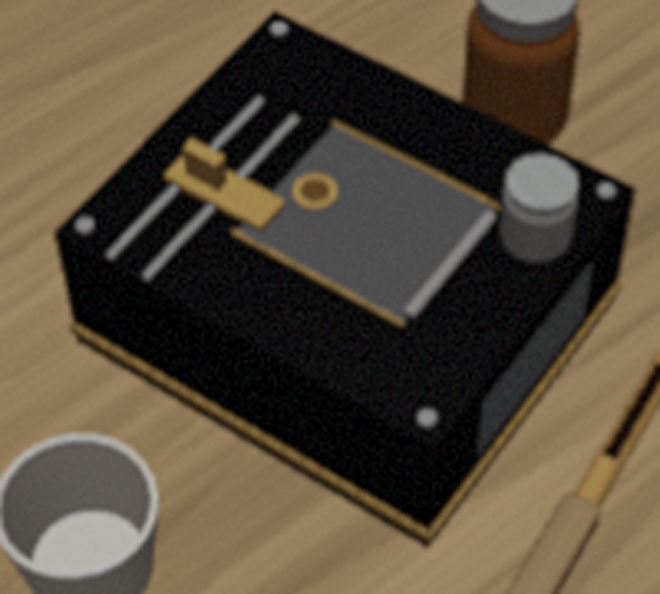

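```bash
cat > h.py <<'E'
import numpy as np,cv2
from rig import manip
from scipy.optimize import least_squares
def ray(n,uv):
    c=manip.camera_params(n);K=np.array([[c["fx"],0,c["cx"]],[0,c["fy"],c["cy"]],[0,0,1]])
    q=cv2.undistortPoints(np.array(uv,float).reshape(-1,1,2),K,c["D"]).reshape(-1,2)
    T=c["cam_to_world"]; return T[:3,3],np.c_[q[:,0],-q[:,1],-np.ones(len(q))]@T[:3,:3].T
def atz(n,uv,z):
    o,d=ray(n,uv); return o+d*((z-o[2])/d[:,2])[:,None]
def proj(n,P):
    c=manip.camera_params(n);K=np.array([[c["fx"],0,c["cx"]],[0,c["fy"],c["cy"]],[0,0,1]])
    T=np.linalg.inv(c["cam_to_world"]);q=np.atleast_2d(P)@T[:3,:3].T+T[:3,3]
    q=q*[1,-1,-1]; return cv2.projectPoints(q,np.zeros(3),np.zeros(3),K,c["D"])[0].reshape(-1,2)
def a2w(s,P):
    P=np.atleast_2d(P);c,n=np.cos(s[2]),np.sin(s[2])
    return np.c_[s[0]+c*P[:,0]-n*P[:,1],s[1]+n*P[:,0]+c*P[:,1],P[:,2]]
def w2a(s,P):
    P=np.atleast_2d(P);c,n=np.cos(s[2]),np.sin(s[2]);x=P[:,0]-s[0];y=P[:,1]-s[1]
    return np.c_[c*x+n*y,-n*x+c*y,P[:,2]]
E
python3 - <<'E'
from h import *
tc=lambda l:np.array(l)/4.+[170,200]-.375
sc=lambda l:np.array(l)/3.3+[220,120]-.35
T=tc([(67,173),(491,50),(638,565),(206,689),(359,411)])
A=np.array([(120,100,100),(120,-100,100),(-120,-100,100),(-120,100,100),(-21,0,101)])/1000
S=sc([(276,12),(634,188),(57,235),(315,190)])
B=np.array([(-120,100,100),(120,100,100),(-120,-100,100),(-21,0,101)])/1000
for w in((1,0),(0,1),(1,1)):
    f=lambda s:np.r_[w[0]*(proj("top",a2w(s,A))-T).ravel(),w[1]*(proj("scene",a2w(s,B))-S).ravel()]
    r=least_squares(f,[.5,.2,.2],x_scale=.01); print(w,r.x,np.round(r.fun,1))
s=r.x; np.save("s.npy",s)
for n in("top","scene"):
    d=np.load(f"pics/{n}0.npz")["d"]
    print(n,"dot",w2a(s,atz(n,[T[4] if n=="top" else S[3]],.101)))
print("tonguetop keeper", w2a(s,atz("top",tc([(405,414),(449,404),(490,545),(440,557)]),.1055))*1000)
print("tab scene",w2a(s,atz("scene",sc([(185,146),(200,137),(226,152),(208,160)]),.1265))*1000)
print("dot,keepertab0 world",a2w(s,[[-.021,0,.101],[-.072,-.02,.1265],[-.072,-.07,.1265]]), "yawdeg",np.degrees(s[2]))
for n,u in(("top",(217,245)),("scene",(382,175))): print("tin",w2a(s,atz(n,[u],.145))*1000)
E
```

```text
(1, 0) [0.55609692 0.17913436 0.2629224 ] [-0.6 -0.7  0.1 -0.3  0.5  0.1 -0.5  0.5  0.5  0.4 -0.  -0.   0.  -0.
 -0.  -0.   0.  -0. ]
(0, 1) [0.55792867 0.1781855  0.26939328] [-0.  -0.   0.  -0.   0.  -0.   0.  -0.   0.  -0.  -0.6 -0.4  1.2 -0.1
 -0.9 -0.4  0.2  0.6]
(1, 1) [0.55665855 0.17880817 0.26498253] [-0.6 -0.8  0.1 -0.7  0.8 -0.4 -0.1  0.3  0.7  0.  -0.4 -1.   1.  -0.4
 -1.  -1.3  0.1 -0.1]
top dot [[-0.02061348  0.00110859  0.101     ]]
scene dot [[-0.02105968 -0.00018319  0.101     ]]
tonguetop keeper [[-27.56437269 -18.47474972 105.5       ]
 [-28.74247051 -38.28540169 105.5       ]
 [-93.02780543 -38.5349699  105.5       ]
 [-91.92830084 -16.05432573 105.5       ]]
tab scene [[-82.36440596 -31.26318335 126.5       ]
 [-79.63637974 -21.76739835 126.5       ]
 [-61.91547275 -22.51883171 126.5       ]
 [-66.40744165 -32.27624247 126.5       ]]
dot,keepertab0 world [[0.53639152 0.17330842 0.101     ]
 [0.49240941 0.14064997 0.1265    ]
 [0.50550403 0.09239512 0.1265    ]] yawdeg 15.18238087262413
tin [[ 92.26290406  39.83465083 145.        ]]
tin [[ 90.38220377  36.45878871 145.        ]]
```

```bash
cat >> h.py <<'E'
from scipy.spatial.transform import Rotation as Ro
def rows(targets,yaw=None,cmd=None):
    "world targets -> shifts in tool frame (mm), turn (deg)"
    o=manip.get_obs();s=np.load("s.npy")
    R=Ro.from_euler("xyz",o["eef_rot"]);p=o["eef_pos"]
    W=Ro.from_euler("xyz",[np.pi,0,s[2]])
    print("turn",np.round((R.inv()*W).as_rotvec(degrees=True),2))
    for t in np.atleast_2d(targets): print(np.round(R.inv().apply(t-p)*1000,1))
    print("now in analyser mm",np.round(w2a(s,p)*1000,1),"F",np.round(o["ft_force"],1),"t",o["time_s"],"gap",o["finger_gap"])
E
python3 - <<'E'
from h import *
s=np.load("s.npy")
rows(np.r_[[[.46,-.25,.2]],a2w(s,[[-.072,-.002,.2],[-.072,-.002,.114]])])
E
```

```text
turn [-0.  -0.   5.6]
[ 341.3 -278.    22.7]
[ 512.  -649.7   22.7]
[ 512.  -649.7  108.7]
now in analyser mm [[-518.1 -698.6  222.7]] F [ 0.6 -0.2 -0.6] t 0.6 gap 0.08768588227273667
```

Call:
move_arm:
  rows:
    - [34, -28, 2, 0, 0, 5.6, 0]
    - [68, -56, 5, 0, 0, 5.6, 0]
    - [102, -83, 7, 0, 0, 5.6, 0]
    - [137, -111, 9, 0, 0, 5.6, 0]
    - [171, -139, 11, 0, 0, 5.6, 0]
    - [205, -167, 14, 0, 0, 5.6, 0]
    - [239, -195, 16, 0, 0, 5.6, 0]
    - [273, -222, 18, 0, 0, 5.6, 0]
    - [307, -250, 20, 0, 0, 5.6, 0]
    - [341, -278, 20, 0, 0, 5.6, 0]
    - [358, -315, 20, 0, 0, 5.6, 0]
    - [375, -352, 20, 0, 0, 5.6, 0]
    - [392, -389, 20, 0, 0, 5.6, 0]
    - [410, -427, 20, 0, 0, 5.6, 0]
    - [427, -464, 20, 0, 0, 5.6, 0]
    - [444, -501, 20, 0, 0, 5.6, 0]
    - [461, -538, 20, 0, 0, 5.6, 0]
    - [478, -575, 20, 0, 0, 5.6, 0]
    - [495, -613, 20, 0, 0, 5.6, 0]
    - [512, -650, 20, 0, 0, 5.6, 0]

```text
time_s: 2.6
eef_pos: [0.4876, 0.16, 0.203]
eef_rot: [3.141, -0.001, 0.265]
ft_force: [0.5, -0.6, -0.4]
finger_gap: 0.0004
```

```bash
python3 - <<'E'
from h import *
s=np.load("s.npy")
p,d=manip.capture("scene"); cv2.imwrite("pics/s1.png",cv2.resize(p[60:300,160:440,::-1],(700,600)))
rows(a2w(s,[[-.072,-.002,.2],[-.072,-.002,.114]]))
E
```

```text
turn [-0.26 -0.19  0.45]
[-2.3  9.9  3.5]
[-2.6 10.3 89.5]
now in analyser mm [[-69.8   7.9 203.5]] F [0.9 5.  0.6] t 2.65 gap 0.0003454197173362282
```

View pics/s1.png

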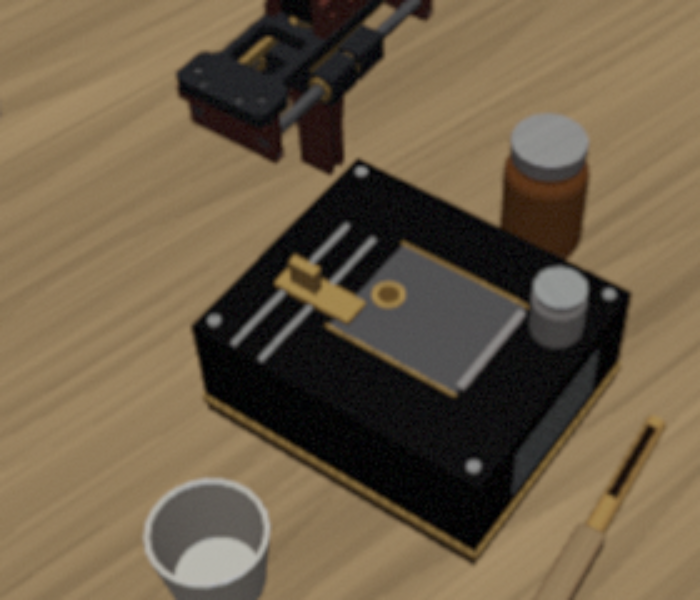

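The fingers are shut and well above the front deck, with tips at about (320,165) in the crop. The arm hasn't settled yet, so I'll let it settle and check before lowering it.

Call:
move_arm:
  rows:
    - [0, 0, 0, 0, 0, 0, 0]
    - [0, 0, 0, 0, 0, 0, 0]
    - [0, 0, 15, 0, 0, 0, 0]
    - [0, 0, 30, 0, 0, 0, 0]
    - [0, 0, 45, 0, 0, 0, 0]
    - [0, 0, 45, 0, 0, 0, 0]
    - [0, 0, 45, 0, 0, 0, 0]

```text
time_s: 3.35
eef_pos: [0.4877, 0.157, 0.1579]
eef_rot: [3.141, 0.0, 0.263]
ft_force: [-0.4, 0.8, 0.1]
finger_gap: 0.0001
```

```bash
python3 - <<'E'
from h import *
s=np.load("s.npy")
rows(a2w(s,[[-.072,-.002,.2],[-.072,-.002,.114]]))
p,d=manip.capture("scene"); cv2.imwrite("pics/s2.png",cv2.resize(p[60:300,160:440,::-1],(700,600)))
E
```

```text
turn [ 0.03  0.02 -0.11]
[  0.2  -1.  -42.1]
[ 0.2 -1.  43.9]
now in analyser mm [[-72.2  -3.  157.9]] F [-0.4  0.8  0.1] t 3.35 gap 8.396388359155723e-05
```

View pics/s2.png

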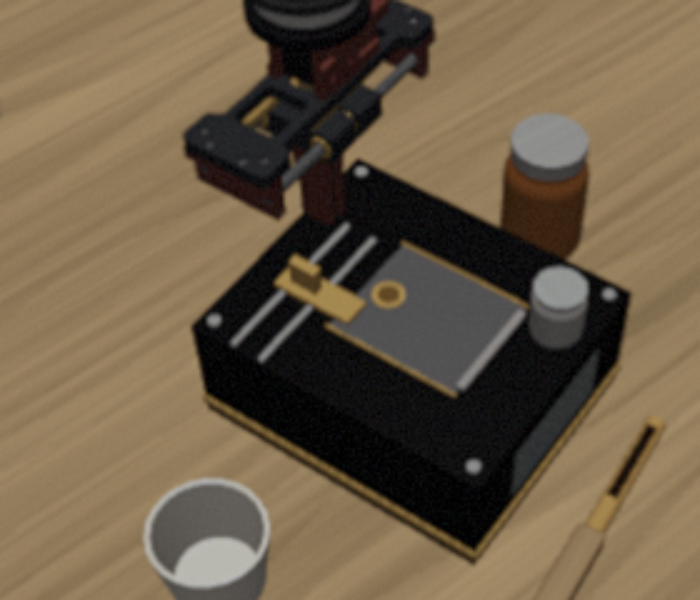

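The tip is settled at analyser (-72, -3), just on the +y side of the tab. I'll lower it 44 mm, then push.

Call:
move_arm:
  rows:
    - [0, -2, 15, 0, 0, 0, 0]
    - [0, -2, 30, 0, 0, 0, 0]
    - [0, -2, 40, 0, 0, 0, 0]
    - [0, -2, 44, 0, 0, 0, 0]
    - [0, -2, 44, 0, 0, 0, 0]
    - [0, 3, 44, 0, 0, 0, 0]
    - [0, 8, 44, 0, 0, 0, 0]
    - [0, 13, 44, 0, 0, 0, 0]
    - [0, 18, 44, 0, 0, 0, 0]
    - [0, 23, 44, 0, 0, 0, 0]
    - [0, 28, 44, 0, 0, 0, 0]
    - [0, 33, 44, 0, 0, 0, 0]
    - [0, 38, 44, 0, 0, 0, 0]
    - [0, 41, 44, 0, 0, 0, 0]
    - [0, 44, 44, 0, 0, 0, 0]
    - [0, 44, 44, 0, 0, 0, 0]

```text
time_s: 5.0
eef_pos: [0.4991, 0.1151, 0.1135]
eef_rot: [3.141, 0.0, 0.264]
ft_force: [-0.1, -0.0, -0.1]
finger_gap: 0.0008
```

```bash
python3 - <<'E'
from h import *
s=np.load("s.npy")
rows(a2w(s,[[-.072,-.0525,.114]]))
p,d=manip.capture("scene"); cv2.imwrite("pics/s3.png",cv2.resize(p[60:300,160:440,::-1],(700,600)))
E
```

```text
turn [ 0.03  0.02 -0.04]
[ 0.2  6.1 -0.5]
now in analyser mm [[-72.2 -46.4 113.5]] F [-0.1 -0.  -0.1] t 5.0 gap 0.0007653282542125684
```

View pics/s3.png

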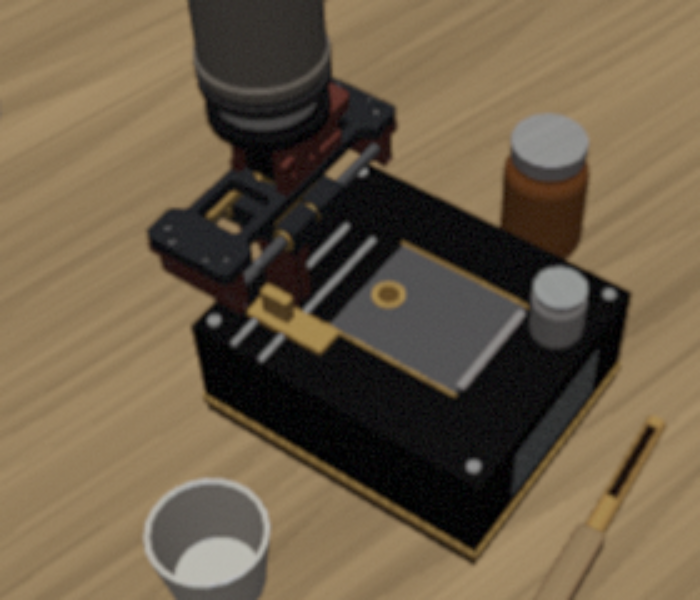

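The keeper has slid to about (290,320) in the crop, just past the hatch's right edge. I'll keep pushing slowly to the stop.

Call:
move_arm:
  rows:
    - [0, 1.5, 0, 0, 0, 0, 0]
    - [0, 3, 0, 0, 0, 0, 0]
    - [0, 4.5, 0, 0, 0, 0, 0]
    - [0, 6, 0, 0, 0, 0, 0]
    - [0, 7, 0, 0, 0, 0, 0]
    - [0, 7, 0, 0, 0, 0, 0]

```text
time_s: 5.65
eef_pos: [0.5008, 0.1088, 0.1136]
eef_rot: [3.141, 0.0, 0.265]
ft_force: [-0.2, 0.3, -0.2]
finger_gap: 0.0004
```

Call:
move_arm:
  rows:
    - [0, 1, 0, 0, 0, 0, 0]
    - [0, 2, 0, 0, 0, 0, 0]
    - [0, 3, 0, 0, 0, 0, 0]
    - [0, 3, 0, 0, 0, 0, 0]

```text
time_s: 6.05
eef_pos: [0.5018, 0.1059, 0.1137]
eef_rot: [3.141, -0.0, 0.265]
ft_force: [-0.9, -0.3, -0.2]
finger_gap: 0.0004
```

```bash
python3 - <<'E'
from h import *
s=np.load("s.npy")
rows(a2w(s,[[-.072,-.0525,.114]]))
p,d=manip.capture("scene"); cv2.imwrite("pics/s4.png",cv2.resize(p[130:230,210:330,::-1],(720,600),interpolation=2))
# expected tab top corner pixels at joint .05
for j in(.04,.045,.05):
    P=a2w(s,[[-.072+a*.011,-.02-j+b*.004,.1265] for a,b in((-1,-1),(-1,1),(1,1),(1,-1))]); print(j,np.round((proj("scene",P)-[210,130])*6))
E
```

```text
turn [ 0.01 -0.   -0.01]
[ 0.  -3.4 -0.3]
now in analyser mm [[-72.  -55.9 113.7]] F [-0.9 -0.3 -0.2] t 6.05 gap 0.00035030938977511966
0.04 [[323. 274.]
 [340. 256.]
 [401. 289.]
 [384. 307.]]
0.045 [[312. 285.]
 [329. 267.]
 [390. 300.]
 [373. 318.]]
0.05 [[301. 296.]
 [319. 278.]
 [380. 312.]
 [362. 330.]]
```

View pics/s4.png

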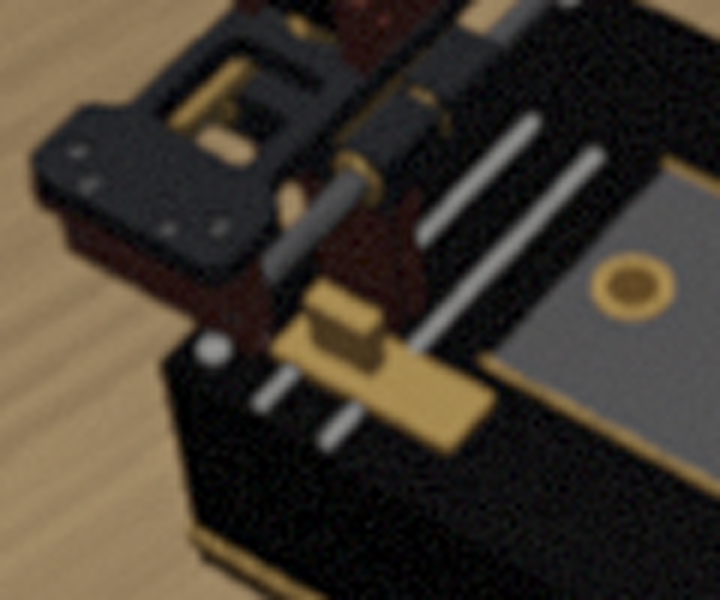

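The tab top is at about (303,298)–(385,305) in the crop, which gives a joint value of about 0.049. I'll push on until I feel the stop.

Call:
move_arm:
  rows:
    - [0, 1, 0, 0, 0, 0, 0]
    - [0, 2, 0, 0, 0, 0, 0]
    - [0, 2, 0, 0, 0, 0, 0]

```text
time_s: 6.4
eef_pos: [0.502, 0.1056, 0.1137]
eef_rot: [-3.14, -0.0, 0.266]
ft_force: [-2.7, 3.8, -0.8]
finger_gap: 0.0002
```

Call:
move_arm:
  rows:
    - [0, 1, 0, 0, 0, 0, 0]
    - [0, 2, 0, 0, 0, 0, 0]
    - [0, 2, 0, 0, 0, 0, 0]

```text
time_s: 6.7
eef_pos: [0.502, 0.1055, 0.1138]
eef_rot: [-3.138, -0.0, 0.267]
ft_force: [-4.3, 8.9, -0.6]
finger_gap: 0.0003
```

That's the stop: the force rises to 9 N and the tip no longer moves. I'll back off and lift.

Call:
move_arm:
  rows:
    - [0, -4, 0, 0, 0, 0, 0]
    - [0, -10, 0, 0, 0, 0, 0]
    - [0, -16, 0, 0, 0, 0, 0]
    - [0, -16, -15, 0, 0, 0, 0]
    - [0, -16, -35, 0, 0, 0, 0]
    - [15, -30, -40, 0, 0, 0, 0]
    - [35, -45, -40, 0, 0, 0, 0]
    - [51, -60, -40, 0, 0, 0, 0]
    - [51, -60, -40, 0, 0, 0, 0]
    - [51, -60, -40, 0, 0, 0, 0]
    - [51, -60, -40, 0, 0, 0, 0]

```text
time_s: 7.8
eef_pos: [0.5357, 0.1723, 0.1534]
eef_rot: [3.141, 0.001, 0.264]
ft_force: [0.0, -0.3, -0.8]
finger_gap: 0.0002
```

```bash
python3 - <<'E'
from h import *
s=np.load("s.npy")
rows(a2w(s,[[-.022,0,.104],[-.022,0,.097]]))
p,d=manip.capture("scene"); cv2.imwrite("pics/s5.png",cv2.resize(p[120:240,210:370,::-1],(800,600),interpolation=2))
E
```

```text
turn [ 0.05  0.06 -0.05]
[-0.  -0.8 49.4]
[-0.  -0.8 56.4]
now in analyser mm [[-21.9  -0.8 153.4]] F [ 0.  -0.3 -0.8] t 7.8 gap 0.000219745780142113
```

View pics/s5.png

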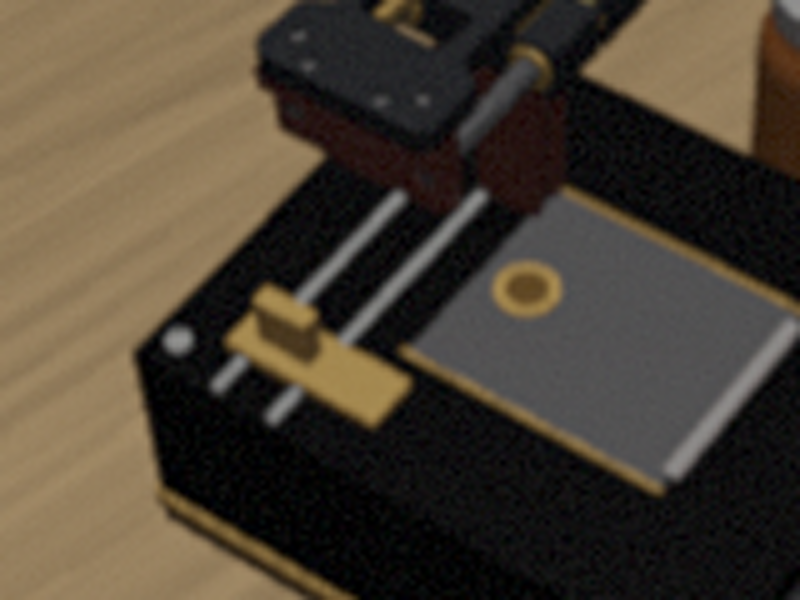

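The keeper's tongue is clear of the hatch and the finger hangs over the dot at (528,290) in the crop. Now I'll press.

Call:
move_arm:
  rows:
    - [0, -1, 12, 0, 0, 0, 0]
    - [0, -1, 25, 0, 0, 0, 0]
    - [0, -1, 38, 0, 0, 0, 0]
    - [0, -1, 46, 0, 0, 0, 0]
    - [0, -1, 50, 0, 0, 0, 0]
    - [0, -1, 52, 0, 0, 0, 0]
    - [0, -1, 53, 0, 0, 0, 0]
    - [0, -1, 54, 0, 0, 0, 0]
    - [0, -1, 55, 0, 0, 0, 0]
    - [0, -1, 56, 0, 0, 0, 0]
    - [0, -1, 57, 0, 0, 0, 0]
    - [0, -1, 57, 0, 0, 0, 0]

```text
time_s: 9.05
eef_pos: [0.5361, 0.1746, 0.0973]
eef_rot: [3.141, -0.0, 0.265]
ft_force: [-2.1, -1.4, 5.1]
finger_gap: 0.0006
```

Call:
move_arm:
  rows:
    - [0, 0, 0.7, 0, 0, 0, 0]
    - [0, 0, 1.3, 0, 0, 0, 0]
    - [0, 0, 1.3, 0, 0, 0, 0]

```text
time_s: 9.35
eef_pos: [0.536, 0.1747, 0.0958]
eef_rot: [3.142, -0.0, 0.265]
ft_force: [-2.7, -0.6, 5.6]
finger_gap: 0.0004
```

The dot is pressed 5.2 mm, past the latch point and short of the stop. I'll lift up and slightly towards the robot.

Call:
move_arm:
  rows:
    - [0, 0, -6, 0, 0, 0, 0]
    - [0, 0, -18, 0, 0, 0, 0]
    - [0, 0, -33, 0, 0, 0, 0]
    - [-3, 0, -50, 0, 0, 0, 0]
    - [-8, 0, -68, 0, 0, 0, 0]
    - [-15, 0, -88, 0, 0, 0, 0]
    - [-25, 0, -108, 0, 0, 0, 0]
    - [-40, 0, -125, 0, 0, 0, 0]
    - [-60, 0, -140, 0, 0, 0, 0]
    - [-75, 0, -150, 0, 0, 0, 0]
    - [-75, 0, -150, 0, 0, 0, 0]
    - [-75, 0, -150, 0, 0, 0, 0]
    - [-75, 0, -150, 0, 0, 0, 0]
    - [-75, 0, -150, 0, 0, 0, 0]
    - [-75, 0, -150, 0, 0, 0, 0]
    - [-75, 0, -150, 0, 0, 0, 0]
    - [-75, 0, -150, 0, 0, 0, 0]
    - [-75, 0, -150, 0, 0, 0, 0]

```text
time_s: 11.15
eef_pos: [0.4636, 0.1549, 0.2452]
eef_rot: [-3.142, 0.0, 0.265]
ft_force: [0.1, 0.0, 0.6]
finger_gap: 0.0003
```

```bash
python3 - <<'E'
from h import *
rows([[.5,0,.2]])
for n in("scene","top"):
    p,d=manip.capture(n); cv2.imwrite(f"pics/{n}6.png",p[:,:,::-1] if n=="top" else cv2.resize(p[60:300,160:440,::-1],(700,600)))
E
```

```text
turn [-0.    0.01  0.  ]
[ -5.5 159.1  45.2]
now in analyser mm [[-96.    1.3 245.2]] F [0.1 0.  0.6] t 11.15 gap 0.0002965128767291133
```

View pics/scene6.png

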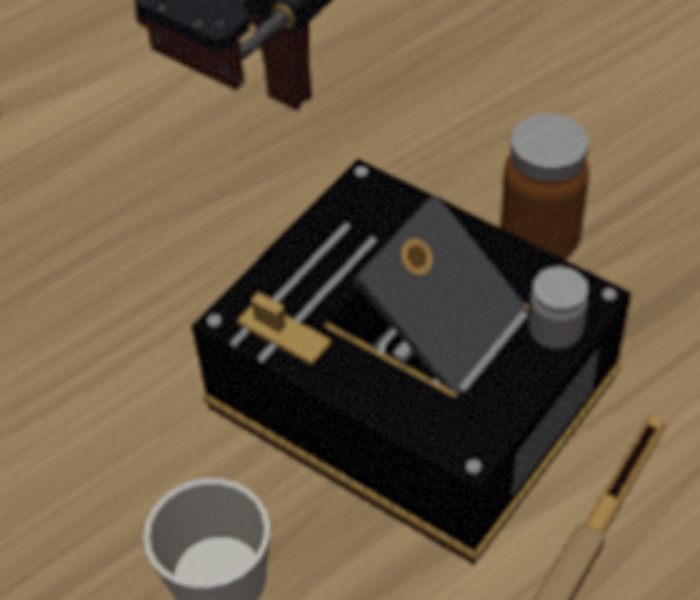

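View pics/top6.png

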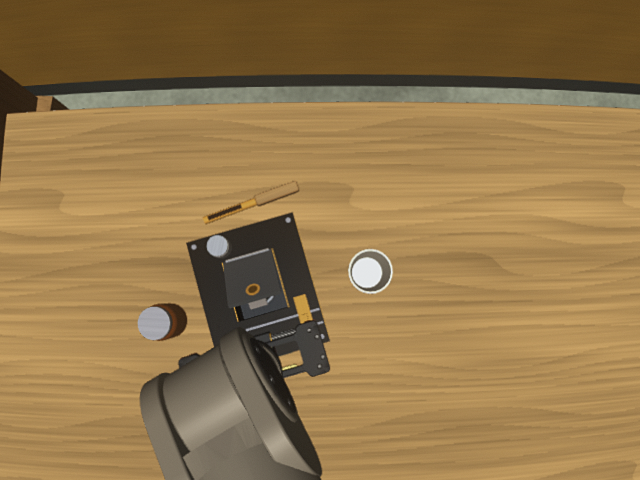

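The hatch stands open in both views, with the dot at (417,257) in the scene crop, and the bystanders are where they were. I'll wait a moment, measure the angle and hand in.

Call:
move_arm:
  rows:
    - [0, 0, 0, 0, 0, 0, 0]
    - [0, 0, 0, 0, 0, 0, 0]
    - [0, 0, 0, 0, 0, 0, 0]
    - [0, 0, 0, 0, 0, 0, 0]
    - [0, 0, 0, 0, 0, 0, 0]
    - [0, 0, 0, 0, 0, 0, 0]

```text
time_s: 11.85
eef_pos: [0.4636, 0.1549, 0.2454]
eef_rot: [3.142, 0.0, 0.265]
ft_force: [0.2, 0.0, -0.2]
finger_gap: 0.0007
```

```bash
python3 - <<'E'
from h import *
s=np.load("s.npy")
p,d=manip.capture("scene"); cv2.imwrite("pics/s7.png",cv2.resize(p[60:300,160:440,::-1],(700,600)))
for a in(.65,.7,.75,.8): print(a,np.round((proj("scene",a2w(s,[[.065-.086*np.cos(a)+-.005*np.sin(-a)*-1,0,.096+.086*np.sin(a)+.005*np.cos(a)]]))-[160,60])*2.5))
p0=np.load("pics/scene0.npz")["p"]
for t in("sample_tin","cupping_cup","bean_jar","trier"): print(t,[r["rect"] for r in manip.find_in(t,"scene")[:1]])
D=np.abs(p.astype(int)-p0).max(2)>60; print("changed px bbox below row 120:",[ (x.min(),x.max()) for x in np.nonzero(D)])
cv2.imwrite("pics/diff.png",D.astype(np.uint8)*255)
E
```

```text
0.65 [[404. 253.]]
0.7 [[407. 251.]]
0.75 [[410. 250.]]
0.8 [[414. 249.]]
sample_tin [[382.4, 183.4, 24.9, 33.9]]
cupping_cup [[337.1, 178.2, 66.9, 77.6]]
bean_jar [[377.2, 133.8, 34.2, 62.4]]
trier [[398.5, 271.9, 56.3, 89.7]]
changed px bbox below row 120: [(np.int64(0), np.int64(210)), (np.int64(34), np.int64(361))]
```

View pics/s7.png

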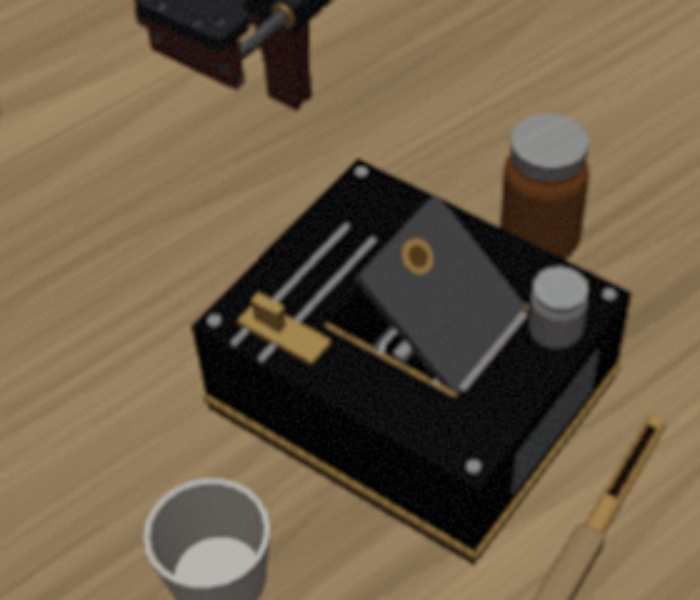

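View pics/diff.png

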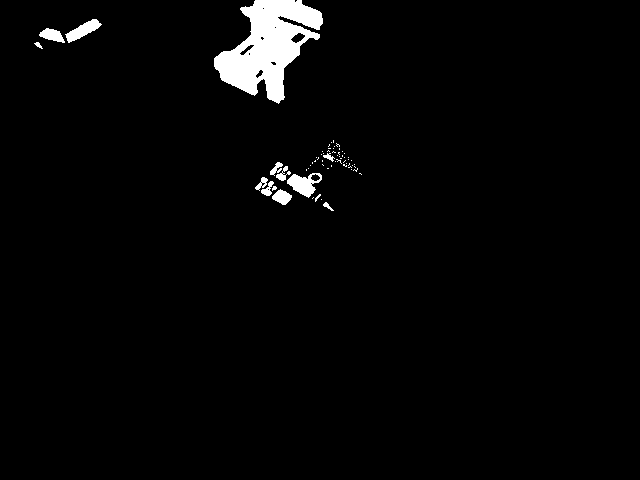

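The hatch hasn't moved since the last picture. Only the arm, keeper and hatch differ from the first picture.

```bash
python3 -c "
from rig import manip
print(manip.hand_in())"
```

```text
the job is handed in; nothing more can be done
None
```

The hatch is standing open and the job is handed in, at about 12 s of the 42 s allowed.

- **Keeper:** I pushed the tab with the shut fingertips until it met the stop. The force rose to about 9 N with no more movement, at about 0.05 m of travel, and the tongue is clear of the hatch.
- **Hatch:** I pressed once at the brass dot, 5.2 mm down with about 5.5 N, past the 3.2 mm latch point. I then lifted straight off and the hatch sprang up.
- **Last checks:** Two pictures 0.7 s apart show the hatch still. The gripper is clear of everything, about 145 mm above the analyser's top, with no wrist force. A comparison with the first picture shows changes only at the arm, keeper and hatch, so the tin, cup, jar and trier have not visibly moved.
- **Disagreements:**
  - The dot sits about 7 pixels (in the 2.5x enlarged crop) from where 0.75 rad should put it. I put this down to calibration error and my rough formula, so I did not confirm the angle exactly.
  - In the last picture the network reported the cup at the hatch, which was a false detection. The picture shows the cup in its original place.

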